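# Zero the torsion meter through its guard slot

### The arm

A 7-joint arm with a two-finger parallel gripper is mounted at the origin on a cart in front of the work surface, level with it; the furniture and walls round the work are solid. World frame = base frame: x ahead of the robot, y to its left, z up, the work surface at z = 0. Lengths are in m, angles in rad, forces in N, time in s.
With the tool pointing down it reaches from about 0.4 to 0.85 m from the base axis. Payload 4.5 kg.
Tool frame: the origin (TCP) lies midway between the tips of the shut fingers; the grasp point (between the pads) lies 19 mm behind it; z points along the fingers, y is the line along which they close (so a half turn about z gives the same grasp; the last joint's range is limited). The gripper opens to 88 mm and grips with 3 to 60 N. Pads are 18 mm wide; open, the fingers measure 123 mm over their backs; the gripper's body (75 mm by 187 mm) begins 45 mm behind the grasp point.
Start: joints at [1.272, 0.689, -0.195, 1.565, 0.157, 0.902, -0.215], TCP at [0.204, -0.591, 0.2] pointing down, gripper open.
Joint ranges: [-3.01, 3.01], [-0.46, 2.08], [-1.47, 1.51], [0.13, 2.56], [-1, 4.14], [0.04, 2.09], [-2.66, 2.66]. Speed limits (rad/s): [2.57, 2.57, 3.14, 3.14, 3.14, 3.14, 3.14].

### API

Orientations are given as a unit quaternion [x, y, z, w].
In Python, from plant import get_state, viewer, workorder gives the robot as it stands. The module is installed in compiled form; this text tells all that it offers.
- The arm moves only by the tool step_arm, never from a script. Its argument "motion" is a list of rows, each an object of numbers: "wx", "wy", "wz": the turn, a rotation vector about the tool's x, y, z each as a share of 180 degrees, from -1 to 1; "dx", "dy", "dz": the shift along the tool's x, y, z each as a share of 8 cm, from -1 to 1; "claw": the finger opening in mm, from 0 to 88.1. A call has 1 to 8 rows; each row is the pose to reach, as a shift and turn from the pose commanded when the call began, along the tool's axes at that moment, turning the shorter way round; what a row does not reach only later rows make up. A row lasts 1/10 s, in which the tool goes at most 50 mm and 8.59 degrees, less where a joint would pass 70% of its speed; a pose out of reach is approached as far as the arm can. A call with a number of a shift or a turn outside -1 to 1 is refused whole. A call with a gripper value outside its range is refused whole. The fingers move at their own pace and stop on an object; "force" is the grip in N (left out, the last holds). Time passes only in rows, so rows that repeat a pose let the fingers close. It gives the time, the measured TCP pose, the force, the opening and the grip force at its end, in the units of the state.
- get_state(): the state, without advancing time (a new reading comes with each control period).
- viewer.snapshot(name): name is "scene" or "top" or "wrist"; returns (picture, depth): 420x560x3 uint8, red, green, blue; 420x560 float32, m along the optical axis (not along the pixel's ray), 0 where there is no reading.
- viewer.calibration(name): a dict with "vfov" (degrees; the focal length in pixels is half the picture's height over the tangent of half this angle, whatever the lens; pixels are square), "cx", "cy" (the principal point, pixels), "extrinsics" (4x4, takes a point from camera to world coordinates). Camera axes: x right, y down, z forward; pixel columns grow to the right and rows downward; lengths in m; the calibration is good to about 2 mm. A picture is of the moment at which its call begins: read the wrist's pose just before it. calibration takes no time and is no camera call; for the wrist camera it gives the pose at the moment of the call.
- workorder.finish_job(): hands the job in; it is judged then, once.
The state is a dict: "clock": time; "q": joint angles; "qd": joint speeds; "joint_torque": joint torques, N m; "tool_pos": TCP position; "eef_rot": TCP orientation; "contact_force": force on the tool from outside, world axes, zero at the start; "moment": the same for the moment, N m; "opening": opening from 0.0 (shut) to 1.0 (fully open); "finger_force": force on a finger pad.
Only numpy, scipy, OpenCV 4.12 (cv2) and the standard library are available. Lean on these libraries where they do the work, as an engineer would, in place of code of your own. Each camera call takes 0.05 s, during which the arm holds its last target. There are 200 camera calls.

### The job

Bring the needle of the bench torsion meter back to the zero mark of its dial: reach with the fingertips through the narrow slot in the top of the housing and push the upright pins of the recessed setting wheel along the slot, in as many strokes as it takes, then take the fingers out. Leave the things that stand around the meter where they are.

Things in the scene. Friction and masses are not known exactly. Their poses are not given: they have to be found in the camera images.
- torsion_meter: grey box fixed to the bench, level. Origin: on the axis of needle and wheel, at bench height; z up. It spans x -95 to +75, y -80 to +80 mm; deck 70 mm high. A glazed dial with white face lies on the deck over x -33 to +69, y -68 to +68 mm, its frame 83 mm high; the black needle under the glass reaches 51 mm from the axis
- zero_mark (a point): middle of the zero mark, on +x of the meter's origin, 54 mm out, 71 mm high, under the glass: the one broad black bar (14 x 8 mm) of the scale; the other marks are thin, every 20 degrees
- slot (a point): centre of the guard slot, at deck height (70 mm), meter's x -58, y 0 mm; axes as the meter's. Open rectangle, 44 mm along x (meter's x -80 to -36) by 124 mm along y, deck 8 mm thick; below it hollow down to the wheel's disc. A pin pushed along the slot to the meter's +y lowers the needle's reading, to -y raises it
- wheel_axis (a point): on the wheel's upright axis, 28 mm high: top of its disc (radius 70 mm). Six upright pins, 12 mm thick, 60 degrees apart on a circle of radius 62 mm, rise from the disc to 54 mm height (16 mm below the deck's top). Wheel and needle turn together 1:1; where the pins stand relative to the needle differs each time: look or feel. Stiff (2.5 N at a pin), no spring, stays where left
- needle (a joint): reading of the needle, rad: 0 = at the zero mark, positive = counter-clockwise seen from above; it starts between +0.9 and +2.0; stops at -2.2 and +2.2
- analyser_case: big black instrument case, fixed, not part of the job: 170 mm high, over world x 0.11 to 0.57, y -0.06 to 0.42 m, its open lid stands behind it up to 0.50 m high (x 0.36 to 0.68, y 0.13 to 0.50 m): an arm that starts left of it passes above
- clear_beaker: clear empty beaker, 50x55x62 mm, loose, beside the meter; origin at the centre of its underside
- leaf_beaker: clear beaker with green leaves, 50x55x62 mm, loose, at the meter's other side; origin at the centre of its underside
- vial: white capped vial, 27 mm thick, 51 mm high, loose, behind the meter; origin at the centre of its underside
- marker: marker pen lying in front of the meter, 135 mm long (its y), 17 mm thick, loose; origin at the centre of its underside
- timer: flat white timer, 62x62x18 mm, loose; origin at the centre of its underside
- tape_roll: roll of label tape lying flat, 72 mm across, 18 mm high, loose; origin at the centre of its underside

How it is judged:
On the way:
1. the needle has been turned a good way towards zero (value of joint needle below 0.65 rad), for 0.1 s.
At the end, for the whole second after the job is handed in: the needle rests on the broad zero mark, within 0.08 rad either way, and no bystander is more than 30 mm from where it stood (value of joint needle between -0.08 and 0.08 rad and velocity of joint needle between -0.02 and 0.02 rad/s and distance of each of clear_beaker, leaf_beaker, vial, marker, timer, tape_roll from where it was at the start of the episode below 0.03 m); the robot touches nothing.
It fails at once if a bystander is moved by more than 30 mm (distance of any of clear_beaker, leaf_beaker, vial, marker, timer, tape_roll from where it was at the start of the episode above 0.03 m).
It also fails if it takes over 61 s, if anything falls off the work surface, if the arm or the gripper's body presses on something with over 40 N, if the wrist force passes 120 N, or if a joint passes its speed limit or range.

## Working session

There is one attempt and no reset: what is moved stays moved. The work goes in short steps, Python scripts to look and compute and a tool call to move; the robot and the scene stay as the last step left them, time stands still between calls to the robot, and variables do not carry over. Pictures are saved under pics/ and viewed, at most 10 in all, crops included, and the job is handed in when it is done.

Besides the shell and the picture viewer there is one more tool, called after "Request:" by a JSON object that holds its "name" and its "arguments". step_arm: Moves the arm, as the interface text tells. Shift numbers are shares of 8 cm and turn numbers shares of 180 degrees, none past 1 either way. Its arguments: {"type":"object","properties":{"motion":{"type":"array","items":{"type":"object","properties":{"wx":{"type":"number","minimum":-1,"maximum":1},"wy":{"type":"number","minimum":-1,"maximum":1},"wz":{"type":"number","minimum":-1,"maximum":1},"dx":{"type":"number","minimum":-1,"maximum":1},"dy":{"type":"number","minimum":-1,"maximum":1},"dz":{"type":"number","minimum":-1,"maximum":1},"claw":{"type":"number"}}}},"force":{"type":"number"}},"required":["motion"]}

```bash
mkdir -p pics; cat > h.py <<'E'
import numpy as np, cv2
from plant import get_state, viewer, workorder
def snap(n,f):
    c=viewer.calibration(n); p,d=viewer.snapshot(n)
    cv2.imwrite(f'pics/{f}.png',p[:,:,::-1]); np.savez(f'pics/{f}.npz',p=p,d=d,E=c['extrinsics'],v=c['vfov'],cx=c['cx'],cy=c['cy']); return p,d,c
def load(f): return np.load(f'pics/{f}.npz')
def pt(z,u,v,h=None):
    f=210/np.tan(np.radians(float(z['v']))/2); r=np.array([(u-z['cx'])/f,(v-z['cy'])/f,1.]); E=z['E']
    if h is None: return E[:3,:3]@(r*z['d'][int(round(v)),int(round(u))])+E[:3,3]
    w=E[:3,:3]@r; return E[:3,3]+w*(h-E[2,3])/w[2]
def px(z,P):
    f=210/np.tan(np.radians(float(z['v']))/2); E=z['E']; c=E[:3,:3].T@(np.array(P)-E[:3,3]); return c[:2]/c[2]*f+[z['cx'],z['cy']]
E
python3 - <<'E'
from h import *
for n in('top','scene'):
    p,d,c=snap(n,n+'0'); print(n,c['vfov'],np.round(c['extrinsics'],3).tolist())
s=get_state(); print(s)
E
```

```text
top 56.44033942099271 [[-0.019, -0.995, 0.093, 0.383], [-0.999, 0.016, -0.032, -0.107], [0.03, -0.093, -0.995, 1.073], [0.0, 0.0, 0.0, 1.0]]
scene 46.901161835620435 [[-0.894, 0.367, -0.256, 0.773], [0.448, 0.713, -0.54, 0.465], [-0.016, -0.598, -0.801, 0.955], [0.0, 0.0, 0.0, 1.0]]
{'clock': 0.1, 'q': array([ 1.27181646,  0.68987587, -0.19450622,  1.56626769,  0.15729731,
        0.90252958, -0.21509554]), 'qd': array([ 6.17817851e-04, -8.41241071e-04,  8.93509135e-04, -1.64902302e-03,
       -1.45844389e-04,  1.47231474e-05,  1.62525368e-04]), 'joint_torque': array([-4.30191445e-03, -5.28503430e+01, -1.27181523e+00, -1.53836238e+01,
       -5.25815960e-02,  2.05966455e-03,  7.68990708e-05]), 'tool_pos': array([ 0.20389898, -0.59010914,  0.19889772]), 'eef_rot': array([ 9.86182803e-01,  1.65658579e-01, -2.07684874e-04, -8.19373697e-04]), 'contact_force': array([-0.9166932 ,  0.03860861, -0.1197274 ]), 'moment': array([-0.0083881 ,  0.03001942, -0.03729859]), 'finger_force': 0.0, 'opening': 1.003496829555037}
```

View pics/top0.png

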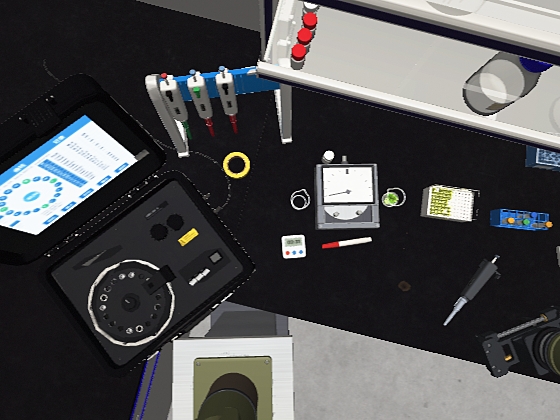

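View pics/scene0.png

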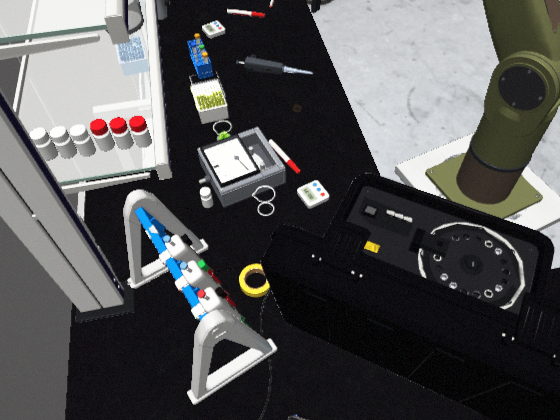

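Top view: the meter is at about (347,197), with its dial up and slot below. The beakers are at (300,199) and (394,198), the vial at (328,156), the marker at (347,242) and the timer at (293,246).

```bash
python3 - <<'E'
from h import *
z=load('top0'); c=z['p'][145:255,275:415]
cv2.imwrite('pics/c1.png',cv2.resize(c,None,fx=5.5,fy=5.4,interpolation=cv2.INTER_CUBIC)[:,:,::-1])
E
```

```text
(no output)
```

View pics/c1.png

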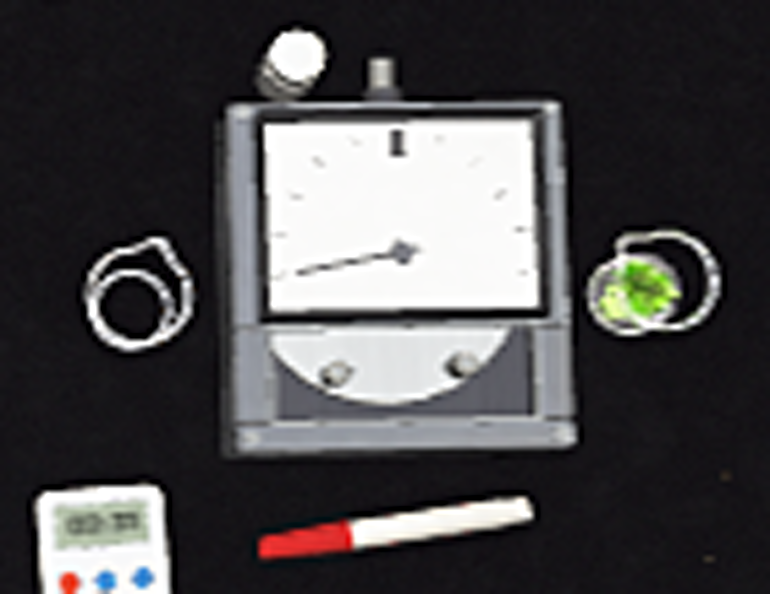

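```bash
python3 - <<'E'
from h import *
z=load('top0')
P={}
for n,u,v,h in [('hub',402,251,.074),('zero',397,143,.071),('tip',298,272,.074),('pinL',337,368,.054),('pinR',464,359,.054),
 ('TL',228,105,.07),('TR',560,103,.07),('BL',240,450,.07),('BR',577,446,.07),('slotBL',278,418,.07),('slotBR',534,412,.07)]:
    U=275+(u+.5)/5.5-.5; V=145+(v+.5)/5.4-.5
    P[n]=pt(z,U,V,h); print(n,np.round(P[n],4),np.round(pt(z,U,V),4))
a=lambda v:np.degrees(np.arctan2(v[1],v[0]))
print('yaw',a(P['zero']-P['hub']),a(P['TL']-P['BL']),a(P['TR']-P['BR']),a(P['BL']-P['BR'])-90,a(P['TL']-P['TR'])-90)
print('needle',a(P['tip']-P['hub'])); 
for n in('pinL','pinR'):
    v=P[n]-P['hub'];print(n,np.linalg.norm(v[:2]),a(v))
print(np.mean([P[n] for n in('TL','TR','BL','BR')],axis=0))
from scipy.spatial.transform import Rotation as R
print(R.from_quat(get_state()['eef_rot']).as_matrix().round(3))
E
```

```text
hub [ 0.5293 -0.3081  0.074 ] [ 0.5283 -0.3067  0.0807]
zero [ 0.5825 -0.3081  0.071 ] [ 0.5798 -0.3054  0.0845]
tip [ 0.5198 -0.2586  0.074 ] [ 0.5189 -0.2575  0.0809]
pinL [ 0.4752 -0.2789  0.054 ] [ 0.475  -0.2785  0.0562]
pinR [ 0.4786 -0.3401  0.054 ] [ 0.4787 -0.3405  0.0525]
TL [ 0.6023 -0.2282  0.07  ] [ 0.6032 -0.2286  0.0662]
TR [ 0.6014 -0.3872  0.07  ] [ 6.167e-01 -4.068e-01 -2.000e-04]
BL [ 0.4352 -0.2294  0.07  ] [ 0.4354 -0.2298  0.0666]
BR [ 0.4344 -0.3884  0.07  ] [ 0.4379 -0.4077  0.001 ]
slotBL [ 0.4502 -0.2477  0.07  ] [ 0.4537 -0.2551  0.0169]
slotBR [ 0.451  -0.3687  0.07  ] [ 0.4511 -0.3687  0.0697]
yaw -0.0268085782785307 0.40121344659047814 0.3999978422889153 -0.2914172495353995 -0.34056348061325536
needle 100.80202711727401
pinL 0.06146233167039771 151.65064643637567
pinR 0.05994330260038658 -147.6852644104901
[ 0.51832878 -0.30829203  0.07      ]
[[ 0.945  0.327 -0.001]
 [ 0.327 -0.945  0.002]
 [-0.    -0.002 -1.   ]]
```

Request:
{"name": "step_arm", "arguments": {"motion": [{"dx":1,"dy":-0.5,"wz":-0.394,"claw":0},{"dx":1,"dy":-0.5,"wz":-0.394,"claw":0},{"dx":1,"dy":-0.5,"wz":-0.394,"claw":0},{"dx":1,"dy":-0.5,"wz":-0.394,"claw":0},{"dx":1,"dy":-0.5,"wz":-0.394,"claw":0},{"dx":1,"dy":-0.5,"wz":-0.394,"claw":0},{"dx":1,"dy":-0.5,"wz":-0.394,"claw":0},{"dx":1,"dy":-0.5,"wz":-0.394,"claw":0}], "force": 20}}

```text
$.motion[0]: bad value
```

```bash
cat > w.py <<'E'
import sys
from h import *
from scipy.spatial.transform import Rotation as R
s=get_state(); r=R.from_quat(s['eef_rot']); p=s['tool_pos']
O=np.array([.529,-.308,0])
print('clk',round(s['clock'],2),'tcp',p.round(4),'meter',((p-O)*1000).round(1),'F',s['contact_force'].round(1),'open',round(s['opening'],3))
T=R.from_matrix(np.array([[0,1,0],[1,0,0],[0,0,-1.]]))
print('turn share',((r.inv()*T).as_rotvec()/np.pi).round(4))
if len(sys.argv)>3: print('share',(r.inv().apply(O+np.array([float(a) for a in sys.argv[1:4]])/1000-p)/.08).round(3))
E
python3 w.py -58 3 200
```

```text
clk 0.1 tcp [ 0.2039 -0.5901  0.1989] meter [-325.1 -282.1  198.9] F [-0.9  0.  -0.1] open 1.003
turn share [-5.00e-04 -3.00e-04 -3.94e-01]
share [ 4.32  -2.277 -0.011]
```

Request:
{"name": "step_arm", "arguments": {"motion": [{"dx":1,"dy":-0.5,"dz":0,"wx":0,"wy":0,"wz":-0.394,"claw":0},{"dx":1,"dy":-0.5,"dz":0,"wx":0,"wy":0,"wz":-0.394,"claw":0},{"dx":1,"dy":-0.5,"dz":0,"wx":0,"wy":0,"wz":-0.394,"claw":0},{"dx":1,"dy":-0.5,"dz":0,"wx":0,"wy":0,"wz":-0.394,"claw":0},{"dx":1,"dy":-0.5,"dz":0,"wx":0,"wy":0,"wz":-0.394,"claw":0},{"dx":1,"dy":-0.5,"dz":0,"wx":0,"wy":0,"wz":-0.394,"claw":0},{"dx":1,"dy":-0.5,"dz":0,"wx":0,"wy":0,"wz":-0.394,"claw":0},{"dx":1,"dy":-0.5,"dz":0,"wx":0,"wy":0,"wz":-0.394,"claw":0}], "force": 20}}

```text
clock: 0.9
tool_pos: [0.2664, -0.5265, 0.1992]
eef_rot: [0.718, 0.696, 0.0, -0.0]
contact_force: [-0.4, -0.4, -0.1]
opening: 0.298
finger_force: 0.0
```

```bash
python3 w.py -58 3 200
```

```text
clk 0.9 tcp [ 0.2664 -0.5265  0.1992] meter [-262.6 -218.5  199.2] F [-0.4 -0.4 -0.1] open 0.298
turn share [-0.0002 -0.0002 -0.0102]
share [ 2.849  2.468 -0.009]
```

Request:
{"name": "step_arm", "arguments": {"motion": [{"dx":0.95,"dy":0.82,"dz":0,"wx":0,"wy":0,"wz":-0.011,"claw":0},{"dx":0.95,"dy":0.82,"dz":0,"wx":0,"wy":0,"wz":-0.011,"claw":0},{"dx":0.95,"dy":0.82,"dz":0,"wx":0,"wy":0,"wz":-0.011,"claw":0}]}}

```text
clock: 1.2
tool_pos: [0.342, -0.4464, 0.2002]
eef_rot: [0.704, 0.71, 0.003, 0.0]
contact_force: [0.2, 0.4, -0.1]
opening: 0.029
finger_force: 0.0
```

Request:
{"name": "step_arm", "arguments": {"motion": [{"dx":0.95,"dy":0.82,"dz":0,"wx":0,"wy":0,"wz":0,"claw":0},{"dx":0.95,"dy":0.82,"dz":0,"wx":0,"wy":0,"wz":0,"claw":0},{"dx":0.95,"dy":0.82,"dz":0,"wx":0,"wy":0,"wz":0,"claw":0}]}}

```text
clock: 1.5
tool_pos: [0.4075, -0.37, 0.2003]
eef_rot: [0.704, 0.71, 0.003, 0.0]
contact_force: [-0.1, 0.4, 0.7]
opening: 0.005
finger_force: 0.0
```

Request:
{"name": "step_arm", "arguments": {"motion": [{"dx":0.9,"dy":0.8,"dz":0,"wx":0,"wy":0,"wz":0,"claw":0},{"dx":0.9,"dy":0.8,"dz":0,"wx":0,"wy":0,"wz":0,"claw":0},{"dx":0.9,"dy":0.8,"dz":0,"wx":0,"wy":0,"wz":0,"claw":0},{"dx":0.9,"dy":0.8,"dz":0,"wx":0,"wy":0,"wz":0,"claw":0},{"dx":0.9,"dy":0.8,"dz":0,"wx":0,"wy":0,"wz":0,"claw":0},{"dx":0.9,"dy":0.8,"dz":0,"wx":0,"wy":0,"wz":0,"claw":0}]}}

```text
clock: 2.1
tool_pos: [0.4638, -0.3075, 0.1993]
eef_rot: [0.709, 0.705, -0.001, -0.0]
contact_force: [1.1, 0.0, 0.2]
opening: 0.003
finger_force: 0.0
```

```bash
python3 w.py -58 3 125; python3 -c "
from h import *
snap('wrist','w1'); z=load('w1'); print(z['E'].round(3).tolist())"
```

```text
clk 2.1 tcp [ 0.4638 -0.3075  0.1993] meter [-65.2   0.5 199.3] F [1.1 0.  0.2] open 0.003
turn share [-0.0004  0.0002 -0.002 ]
share [0.033 0.092 0.929]
[[1.0, -0.006, -0.003, 0.464], [-0.007, -0.962, -0.273, -0.237], [-0.002, 0.273, -0.962, 0.384], [0.0, 0.0, 0.0, 1.0]]
```

View pics/w1.png

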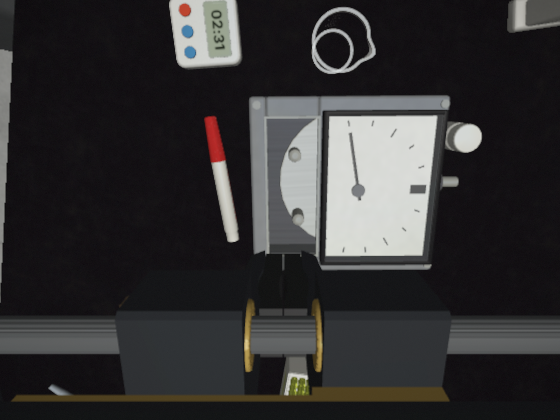

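The wrist view shows the hub at (358,190), zero bar (418,189), needle tip (351,134), pins (295,155) and (298,218), and the slot between columns 266 and 320.

```bash
python3 - <<'E'
from h import *
z=load('w1'); O=np.array([.529,-.308,0])
for n,u,v,h in [('hub',358,190,.074),('zero',418,189,.071),('tip',351,134,.074),('pinL',295,155,.054),('pinR',298,218,.054),('slotL',266,180,.07),('slotR',320,180,.07),('slottop',290,118,.07),('TL',250,97,.07),('TR',449,97,.07),('BL',250,252,.07),('fr',437,262,.083)]:
    print(n,((pt(z,u,v,h)-O)*1000).round(1))
E
```

```text
hub [ 0.9  1.4 74. ]
zero [54.9  1.3 71. ]
tip [-7.5 50.  74. ]
pinL [-54.2  30.1  54. ]
pinR [-51.2 -30.3  54. ]
slotL [-80.4  10.1  70. ]
slotR [-32.4   9.8  70. ]
slottop [-59.   63.4  70. ]
TL [-92.4  80.6  70. ]
TR [73.6 79.4 70. ]
BL [-96.8 -58.5  70. ]
fr [ 74.1 -63.9  83. ]
```

Request:
{"name": "step_arm", "arguments": {"motion": [{"dx":0.02,"dy":0.09,"dz":0.4,"wx":0,"wy":0,"wz":-0.002,"claw":0},{"dx":0.02,"dy":0.09,"dz":0.8,"wx":0,"wy":0,"wz":-0.002,"claw":0},{"dx":0.02,"dy":0.09,"dz":1,"wx":0,"wy":0,"wz":-0.002,"claw":0},{"dx":0.02,"dy":0.09,"dz":1,"wx":0,"wy":0,"wz":-0.002,"claw":0},{"dx":0.02,"dy":0.09,"dz":1,"wx":0,"wy":0,"wz":-0.002,"claw":0},{"dx":0.02,"dy":0.09,"dz":1,"wx":0,"wy":0,"wz":-0.002,"claw":0}]}}

```text
clock: 2.75
tool_pos: [0.4732, -0.3049, 0.1208]
eef_rot: [0.706, 0.708, 0.0, 0.001]
contact_force: [-0.3, -0.2, 0.2]
opening: 0.004
finger_force: 0.0
```

```bash
python3 w.py -58 3 42
```

```text
clk 2.75 tcp [ 0.4732 -0.3049  0.1208] meter [-55.8   3.1 120.8] F [-0.3 -0.2  0.2] open 0.004
turn share [0.0006 0.0003 0.0006]
share [ 0.    -0.029  0.985]
```

Request:
{"name": "step_arm", "arguments": {"motion": [{"dx":0,"dy":-0.025,"dz":0,"wx":0,"wy":0,"wz":0,"claw":0},{"dx":0,"dy":-0.025,"dz":0.25,"wx":0,"wy":0,"wz":0,"claw":0},{"dx":0,"dy":-0.025,"dz":0.5,"wx":0,"wy":0,"wz":0,"claw":0},{"dx":0,"dy":-0.025,"dz":0.7,"wx":0,"wy":0,"wz":0,"claw":0},{"dx":0,"dy":-0.025,"dz":0.85,"wx":0,"wy":0,"wz":0,"claw":0},{"dx":0,"dy":-0.025,"dz":0.98,"wx":0,"wy":0,"wz":0,"claw":0},{"dx":0,"dy":-0.025,"dz":0.98,"wx":0,"wy":0,"wz":0,"claw":0},{"dx":0,"dy":-0.025,"dz":0.98,"wx":0,"wy":0,"wz":0,"claw":0}]}}

```text
clock: 3.55
tool_pos: [0.4708, -0.3043, 0.0416]
eef_rot: [0.706, 0.708, 0.0, 0.0]
contact_force: [0.0, -0.2, -0.6]
opening: 0.004
finger_force: 0.0
```

```bash
python3 w.py -58 29 42
```

```text
clk 3.55 tcp [ 0.4708 -0.3043  0.0416] meter [-58.2   3.7  41.6] F [ 0.  -0.2 -0.6] open 0.004
turn share [0.0002 0.0001 0.0009]
share [ 0.316  0.004 -0.006]
```

Request:
{"name": "step_arm", "arguments": {"motion": [{"dx":0.07,"dy":0,"dz":0,"wx":0,"wy":0,"wz":0,"claw":0},{"dx":0.14,"dy":0,"dz":0,"wx":0,"wy":0,"wz":0,"claw":0},{"dx":0.2,"dy":0,"dz":0,"wx":0,"wy":0,"wz":0,"claw":0},{"dx":0.26,"dy":0,"dz":0,"wx":0,"wy":0,"wz":0,"claw":0},{"dx":0.32,"dy":0,"dz":0,"wx":0,"wy":0,"wz":0,"claw":0},{"dx":0.32,"dy":0,"dz":0,"wx":0,"wy":0,"wz":0,"claw":0},{"dx":0.32,"dy":0,"dz":0,"wx":0,"wy":0,"wz":0,"claw":0}]}}

```text
clock: 4.25
tool_pos: [0.4705, -0.2786, 0.0413]
eef_rot: [0.706, 0.708, -0.0, 0.0]
contact_force: [0.5, -0.2, 0.5]
opening: -0.001
finger_force: 0.0
```

```bash
python3 w.py -58 29 42; python3 -c "
from h import *
snap('wrist','w2')
"
```

```text
clk 4.25 tcp [ 0.4705 -0.2786  0.0413] meter [-58.5  29.4  41.3] F [ 0.5 -0.2  0.5] open -0.001
turn share [0.     0.0001 0.001 ]
share [-0.005  0.006 -0.009]
```

View pics/w2.png

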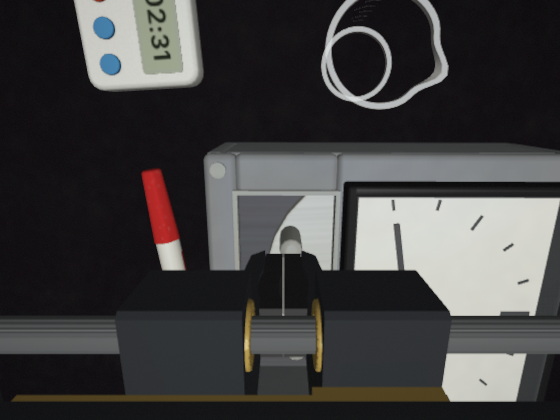

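The pin is at (291,240), just ahead of the fingertip. The needle is at (397,225) to (403,270), so it has barely turned.

```bash
python3 - <<'E'
from h import *
z=load('w2'); O=np.array([.5295,-.307,0])
for n,u,v,h in [('tip',397,224,.074),('n2',403,266,.074),('pin',291,233,.054),('finger',283,256,.060),('zero',515,313,.071)]:
    print(n,((pt(z,u,v,h)-O)*1000).round(1))
print(px(z,O+[0,0,.074]), px(z,O+[-.058,.029+.009,.06]))
E
```

```text
tip [-8.4 49.9 74. ]
n2 [-3.9 29.6 74. ]
pin [-55.   38.4  54. ]
finger [-59.   28.4  60. ]
zero [54.2  3.5 71. ]
[405.23152098 322.47037215] [285.16869874 237.91411477]
```

```bash
python3 - <<'E'
from h import *
z=load('w2'); c=z['p'][185:285,225:425]
cv2.imwrite('pics/c2.png',cv2.resize(c,None,fx=4,fy=4,interpolation=cv2.INTER_CUBIC)[:,:,::-1])
O=np.array([.5295,-.307,0])
for u in (291,284,275):
  for v in range(224,275,4): print(u,v,((pt(z,u,v)-O)*1000).round(1))
E
```

```text
291 224 [-54.4  34.8  28. ]
291 228 [-54.5  34.   33.1]
291 232 [-54.6  33.7  38.9]
291 236 [-54.8  33.8  45.8]
291 240 [-54.9  33.7  51.5]
291 244 [-54.9  32.4  53.7]
291 248 [-54.9  30.2  53.8]
291 252 [-54.9  28.   53.8]
291 256 [-55.6  38.1  82.6]
291 260 [-55.7  37.7  86. ]
291 264 [-55.8  37.5  89.6]
291 268 [-55.9  37.6  93.6]
291 272 [-56.   38.3  98.8]
284 224 [-58.5  34.7  27.9]
284 228 [-58.5  32.6  28.9]
284 232 [-58.5  33.   36.9]
284 236 [-58.5  33.2  44. ]
284 240 [-58.5  32.9  49.2]
284 244 [-58.5  32.   52.7]
284 248 [-58.5  29.4  51.7]
284 252 [-58.5  28.   53.8]
284 256 [-58.6  38.   82.4]
284 260 [-58.6  37.7  86. ]
284 264 [-58.7  37.5  89.6]
284 268 [-58.7  37.3  93. ]
284 272 [-58.7  37.4  97. ]
275 224 [-63.9  30.9  16.2]
275 228 [-64.   27.7  14.5]
275 232 [-63.8  28.6  24.6]
275 236 [-63.7  27.1  27.2]
275 240 [-63.8  24.1  26. ]
275 244 [-63.7  22.1  27.2]
275 248 [-63.7  19.9  28.1]
275 252 [-63.7  17.3  28.1]
275 256 [-62.5  37.5  81.3]
275 260 [-62.4  38.1  86.9]
275 264 [-62.3  38.2  91.2]
275 268 [-62.2  38.4  95.4]
275 272 [-62.2  37.6  97.4]
```

View pics/c2.png

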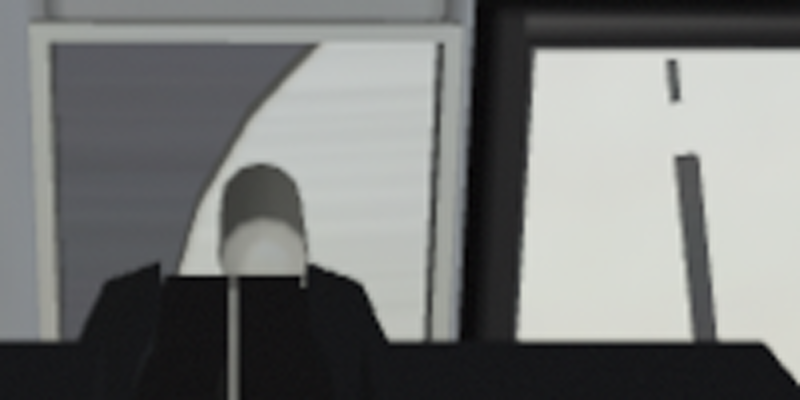

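```bash
python3 - <<'E'
from h import *
t1=np.array([.4638,-.3075,.1993])
z=load('w1')
for u in (265,278,290,305):
  print(u,[(v,((pt(z,u,v)-t1)*1000).round(0).tolist()) for v in range(244,300,6)])
print('tcp px',px(z,t1), px(z,t1+[0,.009,0]))
t2=np.array([.4705,-.2786,.0413]); z2=load('w2'); print(px(z2,t2))
snap('top','top1'); z=load('top1'); print('top tcp px',px(z,t2),px(z,t2+[0,0,.1]))
s,_,c=snap('scene','scene1'); z=load('scene1'); print('scene',px(z,t2),px(z,t2+[0,0,.1]))
a=cv2.resize(load('top1')['p'][150:240,290:410],(533,400)); u,v=px(z,t2+[0,0,.04]).astype(int)
b=cv2.resize(z['p'][v-50:v+50,max(u-33,0):u+33],(264,400))
cv2.imwrite('pics/c3.png',np.hstack([a,b])[:,:,::-1]); print(u,v)
E
```

```text
265 [(244, [-17.0, -52.0, -132.0]), (250, [-17.0, -57.0, -130.0]), (256, [-8.0, 10.0, 41.0]), (262, [-7.0, 10.0, 48.0]), (268, [-7.0, 10.0, 53.0]), (274, [-7.0, 9.0, 58.0]), (280, [-7.0, 9.0, 63.0]), (286, [-6.0, 10.0, 68.0]), (292, [-6.0, 10.0, 73.0]), (298, [-6.0, 10.0, 77.0])]
278 [(244, [-6.0, -72.0, -182.0]), (250, [-6.0, -71.0, -164.0]), (256, [-2.0, 9.0, 41.0]), (262, [-2.0, 10.0, 48.0]), (268, [-2.0, 10.0, 54.0]), (274, [-2.0, 9.0, 58.0]), (280, [-2.0, 9.0, 63.0]), (286, [-2.0, 9.0, 67.0]), (292, [-2.0, 10.0, 73.0]), (298, [-2.0, 9.0, 76.0])]
290 [(244, [7.0, -71.0, -181.0]), (250, [7.0, -71.0, -164.0]), (256, [3.0, 9.0, 41.0]), (262, [3.0, 10.0, 48.0]), (268, [3.0, 10.0, 53.0]), (274, [3.0, 9.0, 59.0]), (280, [3.0, 9.0, 63.0]), (286, [3.0, 9.0, 68.0]), (292, [3.0, 9.0, 72.0]), (298, [3.0, 9.0, 75.0])]
305 [(244, [23.0, -71.0, -181.0]), (250, [22.0, -71.0, -164.0]), (256, [9.0, 11.0, 45.0]), (262, [9.0, 11.0, 51.0]), (268, [9.0, 10.0, 55.0]), (274, [8.0, 11.0, 61.0]), (280, [8.0, 10.0, 64.0]), (286, [8.0, 9.0, 68.0]), (292, [8.0, 9.0, 72.0]), (298, [8.0, 9.0, 77.0])]
tcp px [283.03116657 242.38445153] [282.9225969  226.80901838]
[283.05814552 242.55022344]
top tcp px [335.02472859 214.93033953] [341.77939745 211.2999307 ]
scene [263.33338338 166.26134357] [261.28894399 137.98997087]
262 155
```

View pics/c3.png

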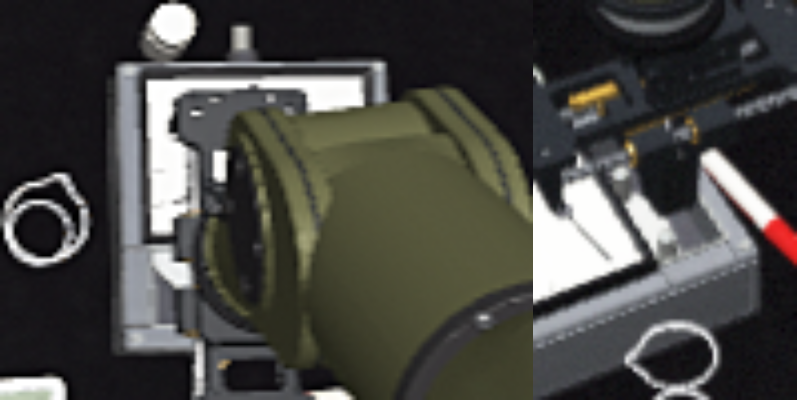

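The images show the visible fingers ending about 41 mm above the reported TCP, and the pin was not touched. I'll check where the gripper body sits before going deeper.

```bash
python3 - <<'E'
from h import *
from scipy.spatial.transform import Rotation as R
t1=np.array([.4638,-.3075,.1993])
z=load('w1')
for u in (150,200,235,255,283,315,350,400,430):
  print(u,[(v,((pt(z,u,v)-t1)*1000).round(0).tolist()) for v in (262,270,276,282,300,312,330,350,375)])
print('cam rel',(z['E'][:3,3]-t1).round(3))
# lowest points of the arm as seen by top/scene cams in region around tool
t2=np.array([.4705,-.2786,.0413])
for n in('top1','scene1'):
  z=load(n); f=210/np.tan(np.radians(float(z['v']))/2); v,u=np.mgrid[:420,:560]; d=z['d']
  P=np.stack([(u-z['cx'])/f*d,(v-z['cy'])/f*d,d],-1)@z['E'][:3,:3].T+z['E'][:3,3]-t2
  dk=(z['p'].max(2)<70)&(d>0)
  m=dk&(abs(P[...,0])<.03)&(abs(P[...,1])<.02)
  print(n,np.histogram(P[...,2][m]*1000,bins=np.arange(-40,200,10)))
E
```

```text
150 [(262, [-156.0, -100.0, -201.0]), (270, [-156.0, -109.0, -198.0]), (276, [-30.0, 35.0, 111.0]), (282, [-28.0, 35.0, 114.0]), (300, [-26.0, 34.0, 121.0]), (312, [-24.0, 34.0, 125.0]), (330, [-24.0, 31.0, 127.0]), (350, [-25.0, 27.0, 127.0]), (375, [-26.0, 21.0, 126.0])]
200 [(262, [-97.0, -101.0, -200.0]), (270, [-98.0, -110.0, -200.0]), (276, [-18.0, 34.0, 110.0]), (282, [-18.0, 35.0, 114.0]), (300, [-16.0, 35.0, 122.0]), (312, [-15.0, 34.0, 124.0]), (330, [-15.0, 32.0, 128.0]), (350, [-15.0, 27.0, 126.0]), (375, [-16.0, 21.0, 126.0])]
235 [(262, [-57.0, -101.0, -200.0]), (270, [-57.0, -111.0, -201.0]), (276, [-11.0, 34.0, 110.0]), (282, [-10.0, 35.0, 114.0]), (300, [1.0, 71.0, 184.0]), (312, [-8.0, 35.0, 126.0]), (330, [-9.0, 31.0, 126.0]), (350, [-9.0, 27.0, 127.0]), (375, [-9.0, 21.0, 126.0])]
255 [(262, [-11.0, 11.0, 51.0]), (270, [-11.0, 11.0, 58.0]), (276, [-10.0, 11.0, 63.0]), (282, [-10.0, 11.0, 68.0]), (300, [-9.0, 11.0, 80.0]), (312, [-8.0, 11.0, 88.0]), (330, [-6.0, 25.0, 118.0]), (350, [-6.0, 22.0, 121.0]), (375, [-8.0, -1.0, 101.0])]
283 [(262, [-1.0, -70.0, -131.0])
[... 1093 characters left out ...]
.0, -120.0, -200.0]), (282, [172.0, -127.0, -199.0]), (300, [29.0, 34.0, 121.0]), (312, [28.0, 34.0, 125.0]), (330, [28.0, 30.0, 126.0]), (350, [28.0, 27.0, 127.0]), (375, [29.0, 21.0, 127.0])]
cam rel [0.001 0.071 0.184]
top1 (array([0, 0, 0, 0, 0, 0, 0, 0, 0, 0, 0, 0, 0, 0, 0, 0, 0, 0, 0, 0, 0, 0,
       0]), array([-40, -30, -20, -10,   0,  10,  20,  30,  40,  50,  60,  70,  80,
        90, 100, 110, 120, 130, 140, 150, 160, 170, 180, 190]))
scene1 (array([ 0,  0,  0,  0,  1,  0,  0,  5, 34, 33, 39, 41, 21, 11,  4,  4, 38,
        7, 81, 20, 13,  5,  0]), array([-40, -30, -20, -10,   0,  10,  20,  30,  40,  50,  60,  70,  80,
        90, 100, 110, 120, 130, 140, 150, 160, 170, 180, 190]))
```

The body starts 66 mm behind the visible tips, as specified, so the reported TCP is simply about 41 mm too low. I'll go back to mid-slot and descend by that extra amount, watching the force.

Request:
{"name": "step_arm", "arguments": {"motion": [{"dx":-0.2,"dy":0,"dz":0,"wx":0,"wy":0,"wz":0,"claw":0},{"dx":-0.35,"dy":0,"dz":0,"wx":0,"wy":0,"wz":0,"claw":0},{"dx":-0.35,"dy":0,"dz":0,"wx":0,"wy":0,"wz":0,"claw":0},{"dx":-0.35,"dy":0,"dz":0.08,"wx":0,"wy":0,"wz":0,"claw":0},{"dx":-0.35,"dy":0,"dz":0.14,"wx":0,"wy":0,"wz":0,"claw":0},{"dx":-0.35,"dy":0,"dz":0.2,"wx":0,"wy":0,"wz":0,"claw":0},{"dx":-0.35,"dy":0,"dz":0.25,"wx":0,"wy":0,"wz":0,"claw":0},{"dx":-0.35,"dy":0,"dz":0.25,"wx":0,"wy":0,"wz":0,"claw":0}]}}

```text
clock: 5.2
tool_pos: [0.4702, -0.306, 0.0205]
eef_rot: [0.706, 0.708, -0.0, -0.001]
contact_force: [-0.1, 0.5, 0.1]
opening: 0.005
finger_force: 0.0
```

```bash
python3 w.py -58 3 1
```

```text
clk 5.2 tcp [ 0.4702 -0.306   0.0205] meter [-58.8   2.   20.5] F [-0.1  0.5  0.1] open 0.005
turn share [-0.0004 -0.0002  0.0011]
share [0.012 0.011 0.244]
```

Request:
{"name": "step_arm", "arguments": {"motion": [{"dx":0,"dy":0.01,"dz":0.08,"wx":0,"wy":0,"wz":0,"claw":0},{"dx":0,"dy":0.01,"dz":0.15,"wx":0,"wy":0,"wz":0,"claw":0},{"dx":0,"dy":0.01,"dz":0.2,"wx":0,"wy":0,"wz":0,"claw":0},{"dx":0,"dy":0.01,"dz":0.24,"wx":0,"wy":0,"wz":0,"claw":0},{"dx":0,"dy":0.01,"dz":0.24,"wx":0,"wy":0,"wz":0,"claw":0}]}}

```text
clock: 5.7
tool_pos: [0.471, -0.3064, 0.0015]
eef_rot: [0.706, 0.708, -0.0, -0.0]
contact_force: [0.0, 0.4, 0.2]
opening: 0.006
finger_force: 0.0
```

Request:
{"name": "step_arm", "arguments": {"motion": [{"dx":0.06,"dy":0.01,"dz":0,"wx":0,"wy":0,"wz":0,"claw":0},{"dx":0.12,"dy":0.01,"dz":0,"wx":0,"wy":0,"wz":0,"claw":0},{"dx":0.18,"dy":0.01,"dz":0,"wx":0,"wy":0,"wz":0,"claw":0},{"dx":0.24,"dy":0.01,"dz":0,"wx":0,"wy":0,"wz":0,"claw":0},{"dx":0.3,"dy":0.01,"dz":0,"wx":0,"wy":0,"wz":0,"claw":0},{"dx":0.34,"dy":0.01,"dz":0,"wx":0,"wy":0,"wz":0,"claw":0},{"dx":0.34,"dy":0.01,"dz":0,"wx":0,"wy":0,"wz":0,"claw":0}]}}

```text
clock: 6.4
tool_pos: [0.4777, -0.2824, 0.0031]
eef_rot: [0.707, 0.708, 0.002, 0.005]
contact_force: [8.2, -6.9, -4.1]
opening: 0.005
finger_force: 4.8
```

```bash
python3 w.py -58 29 1; cat > n.py <<'E'
import sys
from h import *
snap('wrist',sys.argv[1]); z=load(sys.argv[1]); O=np.array([.5295,-.307,0])
# needle: darkness along dial rays; pins: depth 50-57 inside slot
p=z['p'].max(2).astype(float); sc=[]
A=np.radians(np.arange(-130,131,.5))
for a in A:
    q=[px(z,O+[r*np.cos(a),r*np.sin(a),.074]) for r in np.linspace(.014,.046,25)]
    sc.append(np.mean([p[int(round(v)),int(round(u))]>120 if 0<=u<559.4 and 0<=v<419 else 1 for u,v in q]))
sc=np.array(sc); b=np.flatnonzero(sc<.15); print('needle cand deg',np.degrees(A[b]).round(1).tolist(),'min',np.degrees(A[sc.argmin()]),sc.min())
f=210/np.tan(np.radians(float(z['v']))/2); v,u=np.mgrid[:420,:560]; d=z['d']
P=np.stack([(u-z['cx'])/f*d,(v-z['cy'])/f*d,d],-1)@z['E'][:3,:3].T+z['E'][:3,3]-O
m=(abs(P[...,2]-.054)<.002)&(abs(P[...,0]+.055)<.022)&(abs(P[...,1])<.062)&(z['p'].max(2)>60)
n,l,st,ce=cv2.connectedComponentsWithStats(m.astype(np.uint8))
for i in range(1,n):
    if st[i,4]>25:
        c=P[l==i].mean(0)*1000; print('pin',c.round(1),st[i,4],'ang',np.degrees(np.arctan2(c[1],c[0]))%360)
E
python3 n.py w3
```

```text
clk 6.4 tcp [ 0.4777 -0.2824  0.0031] meter [-51.3  25.6   3.1] F [ 8.2 -6.9 -4.1] open 0.005
turn share [0.0033 0.0015 0.0005]
share [ 0.043 -0.084  0.025]
needle cand deg [27.0, 27.5, 28.0, 28.5, 29.0, 29.5, 30.0, 30.5, 31.0, 31.5, 32.0, 32.5, 33.0, 84.5, 85.0, 85.5, 86.0, 86.5, 87.0, 87.5, 88.0, 99.0, 99.5, 100.0, 100.5, 101.0, 101.5, 102.0, 102.5, 103.0, 103.5, 104.0, 104.5, 105.0, 105.5, 106.0, 106.5, 107.0, 107.5, 108.0, 108.5, 109.0, 109.5, 110.0, 110.5, 111.0, 111.5, 112.0, 112.5, 113.0, 113.5, 114.0, 114.5, 115.0, 115.5, 116.0, 116.5, 117.0, 117.5, 118.0, 118.5, 119.0, 119.5, 120.0, 120.5, 121.0, 121.5, 122.0, 122.5, 123.0, 123.5, 124.0, 124.5, 125.0, 125.5, 126.0, 126.5, 127.0, 127.5, 128.0, 128.5, 129.0, 129.5, 130.0, 130.5] min 85.0 0.0
pin [-47.3  40.5  53. ] 398 ang 139.45075481436814
pin [-58.2 -20.3  52.9] 301 ang 199.19346686884097
```

Pushing works: the needle is at about 86° and the pins are at 139° and 199°. Next I back off, lift just above the pins while staying in the slot, slide behind the next pin and push it.

Request:
{"name": "step_arm", "arguments": {"motion": [{"dx":-0.1,"dy":0,"dz":0,"wx":0,"wy":0,"wz":0,"claw":0},{"dx":-0.2,"dy":0,"dz":0,"wx":0,"wy":0,"wz":0,"claw":0},{"dx":-0.2,"dy":0,"dz":-0.15,"wx":0,"wy":0,"wz":0,"claw":0},{"dx":-0.2,"dy":0,"dz":-0.32,"wx":0,"wy":0,"wz":0,"claw":0},{"dx":-0.2,"dy":0,"dz":-0.32,"wx":0,"wy":0,"wz":0,"claw":0},{"dx":-0.5,"dy":0,"dz":-0.32,"wx":0,"wy":0,"wz":0,"claw":0},{"dx":-0.88,"dy":0,"dz":-0.32,"wx":0,"wy":0,"wz":0,"claw":0},{"dx":-0.88,"dy":0,"dz":-0.32,"wx":0,"wy":0,"wz":0,"claw":0}]}}

```text
clock: 7.25
tool_pos: [0.471, -0.3551, 0.0279]
eef_rot: [0.708, 0.706, -0.001, 0.001]
contact_force: [-0.9, -0.4, 0.3]
opening: 0.009
finger_force: 0.0
```

```bash
python3 w.py -58 -42 1; python3 n.py w4
```

```text
clk 7.25 tcp [ 0.471  -0.3551  0.0279] meter [-58.  -47.1  27.9] F [-0.9 -0.4  0.3] open 0.009
turn share [ 0.      0.0013 -0.001 ]
share [ 0.065 -0.     0.335]
needle cand deg [85.0, 85.5, 86.0, 86.5, 87.0, 87.5, 88.0] min 85.0 0.0
pin [-47.4  39.8  53. ] 468 ang 139.95682601937204
pin [-58.1 -20.7  53. ] 330 ang 199.62769026038012
```

Request:
{"name": "step_arm", "arguments": {"motion": [{"dx":0.04,"dy":0,"dz":0,"wx":0,"wy":0,"wz":0,"claw":0},{"dx":0.04,"dy":0,"dz":0.1,"wx":0,"wy":0,"wz":0,"claw":0},{"dx":0.04,"dy":0,"dz":0.2,"wx":0,"wy":0,"wz":0,"claw":0},{"dx":0.04,"dy":0,"dz":0.3,"wx":0,"wy":0,"wz":0,"claw":0},{"dx":0.04,"dy":0,"dz":0.33,"wx":0,"wy":0,"wz":0,"claw":0},{"dx":0.04,"dy":0,"dz":0.33,"wx":0,"wy":0,"wz":0,"claw":0}]}}

```text
clock: 7.9
tool_pos: [0.4718, -0.3461, 0.0005]
eef_rot: [0.706, 0.708, -0.0, -0.001]
contact_force: [1.0, 0.5, 0.4]
opening: 0.004
finger_force: 0.0
```

Request:
{"name": "step_arm", "arguments": {"motion": [{"dx":0.08,"dy":0,"dz":0,"wx":0,"wy":0,"wz":0,"claw":0},{"dx":0.14,"dy":0,"dz":0,"wx":0,"wy":0,"wz":0,"claw":0},{"dx":0.2,"dy":0,"dz":0,"wx":0,"wy":0,"wz":0,"claw":0},{"dx":0.26,"dy":0,"dz":0,"wx":0,"wy":0,"wz":0,"claw":0},{"dx":0.32,"dy":0,"dz":0,"wx":0,"wy":0,"wz":0,"claw":0},{"dx":0.38,"dy":0,"dz":0,"wx":0,"wy":0,"wz":0,"claw":0},{"dx":0.44,"dy":0,"dz":0,"wx":0,"wy":0,"wz":0,"claw":0},{"dx":0.44,"dy":0,"dz":0,"wx":0,"wy":0,"wz":0,"claw":0}]}}

```text
clock: 8.7
tool_pos: [0.4732, -0.3096, 0.0014]
eef_rot: [0.705, 0.709, 0.001, 0.0]
contact_force: [0.2, -1.1, 0.4]
opening: 0.005
finger_force: 0.1
```

```bash
python3 w.py -58 25 1; python3 n.py w5 | grep pin
```

```text
clk 8.7 tcp [ 0.4732 -0.3096  0.0014] meter [-55.8  -1.6   1.4] F [ 0.2 -1.1  0.4] open 0.005
turn share [ 0.0005 -0.0004  0.0015]
share [ 0.332 -0.025  0.005]
pin [-60.4  13.5  53. ] 409 ang 167.39993376153592
```

Request:
{"name": "step_arm", "arguments": {"motion": [{"dx":0.06,"dy":-0.01,"dz":0,"wx":0,"wy":0,"wz":0,"claw":0},{"dx":0.12,"dy":-0.02,"dz":0,"wx":0,"wy":0,"wz":0,"claw":0},{"dx":0.18,"dy":-0.02,"dz":0,"wx":0,"wy":0,"wz":0,"claw":0},{"dx":0.24,"dy":-0.02,"dz":0,"wx":0,"wy":0,"wz":0,"claw":0},{"dx":0.29,"dy":-0.02,"dz":0,"wx":0,"wy":0,"wz":0,"claw":0},{"dx":0.33,"dy":-0.02,"dz":0,"wx":0,"wy":0,"wz":0,"claw":0},{"dx":0.33,"dy":-0.02,"dz":0,"wx":0,"wy":0,"wz":0,"claw":0}]}}

```text
clock: 9.45
tool_pos: [0.475, -0.2862, 0.0019]
eef_rot: [0.706, 0.708, 0.002, 0.004]
contact_force: [7.3, -5.0, -4.0]
opening: 0.006
finger_force: 4.1
```

```bash
python3 w.py -58 25 1; python3 n.py w6
```

```text
clk 9.45 tcp [ 0.475  -0.2862  0.0019] meter [-54.   21.8   1.9] F [ 7.3 -5.  -4. ] open 0.006
turn share [0.0026 0.0007 0.0009]
share [ 0.04  -0.05   0.011]
needle cand deg [17.5, 18.0, 18.5, 19.0, 19.5, 20.0, 20.5, 21.0, 21.5, 22.0, 22.5, 23.0, 23.5, 24.0, 24.5, 25.0, 25.5, 26.0, 26.5, 27.0, 27.5, 28.0, 28.5, 29.0, 29.5, 30.0, 30.5, 31.0, 31.5, 32.0, 32.5, 33.0, 113.0, 113.5, 114.0, 114.5, 115.0, 115.5, 116.0, 116.5, 117.0, 117.5, 118.0, 118.5, 119.0, 119.5, 120.0, 120.5, 121.0, 121.5, 122.0, 122.5, 123.0, 123.5, 124.0, 124.5, 125.0, 125.5, 126.0, 126.5, 127.0, 127.5, 128.0, 128.5, 129.0, 129.5, 130.0, 130.5] min 22.0 0.0
pin [-50.5  36.5  53. ] 413 ang 144.08149169727722
pin [-56.4 -24.5  52.9] 296 ang 203.48013348702307
```

Request:
{"name": "step_arm", "arguments": {"motion": [{"dx":-0.1,"dy":0,"dz":0,"wx":0,"wy":0,"wz":0,"claw":0},{"dx":-0.2,"dy":0,"dz":0,"wx":0,"wy":0,"wz":0,"claw":0},{"dx":-0.2,"dy":0,"dz":-0.15,"wx":0,"wy":0,"wz":0,"claw":0},{"dx":-0.2,"dy":0,"dz":-0.33,"wx":0,"wy":0,"wz":0,"claw":0},{"dx":-0.2,"dy":0,"dz":-0.33,"wx":0,"wy":0,"wz":0,"claw":0},{"dx":-0.5,"dy":0,"dz":-0.33,"wx":0,"wy":0,"wz":0,"claw":0},{"dx":-0.86,"dy":0,"dz":-0.33,"wx":0,"wy":0,"wz":0,"claw":0},{"dx":-0.86,"dy":0,"dz":-0.33,"wx":0,"wy":0,"wz":0,"claw":0}]}}

```text
clock: 10.3
tool_pos: [0.4699, -0.3568, 0.0274]
eef_rot: [0.708, 0.706, -0.0, 0.001]
contact_force: [-0.5, -0.3, -0.6]
opening: 0.005
finger_force: 0.0
```

```bash
python3 w.py -58 -45 1; python3 n.py w7
```

```text
clk 10.3 tcp [ 0.4699 -0.3568  0.0274] meter [-59.1 -48.8  27.4] F [-0.5 -0.3 -0.6] open 0.005
turn share [ 0.0001  0.0004 -0.0007]
share [0.048 0.014 0.33 ]
needle cand deg [29.5, 30.0, 30.5, 31.0, 31.5, 32.0, 32.5, 33.0] min 29.999999999999996 0.0
pin [-50.3  36.1  53. ] 464 ang 144.33825857212904
pin [-56.4 -25.3  53. ] 332 ang 204.11880579464298
```

Request:
{"name": "step_arm", "arguments": {"motion": [{"dx":0.03,"dy":0.01,"dz":0,"wx":0,"wy":0,"wz":0,"claw":0},{"dx":0.03,"dy":0.01,"dz":0.1,"wx":0,"wy":0,"wz":0,"claw":0},{"dx":0.03,"dy":0.01,"dz":0.2,"wx":0,"wy":0,"wz":0,"claw":0},{"dx":0.03,"dy":0.01,"dz":0.3,"wx":0,"wy":0,"wz":0,"claw":0},{"dx":0.03,"dy":0.01,"dz":0.33,"wx":0,"wy":0,"wz":0,"claw":0},{"dx":0.03,"dy":0.01,"dz":0.33,"wx":0,"wy":0,"wz":0,"claw":0}]}}

```text
clock: 10.95
tool_pos: [0.471, -0.351, 0.0004]
eef_rot: [0.706, 0.708, -0.0, -0.001]
contact_force: [0.3, -0.6, -0.9]
opening: 0.003
finger_force: 0.0
```

Request:
{"name": "step_arm", "arguments": {"motion": [{"dx":0.06,"dy":0,"dz":0,"wx":0,"wy":0,"wz":0,"claw":0},{"dx":0.12,"dy":0,"dz":0,"wx":0,"wy":0,"wz":0,"claw":0},{"dx":0.18,"dy":0,"dz":0,"wx":0,"wy":0,"wz":0,"claw":0},{"dx":0.24,"dy":0,"dz":0,"wx":0,"wy":0,"wz":0,"claw":0},{"dx":0.3,"dy":0,"dz":0,"wx":0,"wy":0,"wz":0,"claw":0},{"dx":0.35,"dy":0,"dz":0,"wx":0,"wy":0,"wz":0,"claw":0},{"dx":0.38,"dy":0,"dz":0,"wx":0,"wy":0,"wz":0,"claw":0},{"dx":0.38,"dy":0,"dz":0,"wx":0,"wy":0,"wz":0,"claw":0}]}}

```text
clock: 11.75
tool_pos: [0.472, -0.3199, 0.0014]
eef_rot: [0.706, 0.709, 0.001, 0.0]
contact_force: [-0.6, -1.4, -0.8]
opening: 0.007
finger_force: 0.5
```

```bash
python3 w.py -58 -7 1; python3 n.py w8
```

```text
clk 11.75 tcp [ 0.472  -0.3199  0.0014] meter [-57.  -11.9   1.4] F [-0.6 -1.4 -0.8] open 0.007
turn share [ 0.0003 -0.0002  0.0013]
share [ 0.061 -0.012  0.005]
needle cand deg [-130.0, -129.5, -129.0, -128.5, -128.0, -127.5, -127.0, -126.5, -126.0, -125.5, -125.0, -124.5, -124.0, -123.5, -123.0, -122.5, -122.0, -121.5, -121.0, -120.5, -120.0, -119.5, -119.0, -118.5, -118.0, -117.5, -117.0, -116.5, -116.0, -115.5, -115.0, -114.5, -114.0, -113.5, -113.0, -112.5, -112.0, -111.5, -111.0, -110.5, -110.0, -109.5, -109.0, -108.5, -108.0, -107.5, -107.0, -106.5, -106.0, -105.5, -105.0, -104.5, -104.0, -103.5, -103.0, -102.5, -102.0, -101.5, -101.0, -100.5, -100.0, -99.5, -99.0, -98.5, -98.0, -97.5, -97.0, -96.5, -96.0, -95.5, -95.0, -94.5, -94.0, -93.5, -93.0, -92.5, -92.0, -91.5, -91.0, -90.5, -90.0, -89.5, -89.0, -88.5, -88.0, -87.5] min -130.0 0.0
pin [-61.8   2.8  53. ] 428 ang 177.40338736331617
```

Request:
{"name": "step_arm", "arguments": {"motion": [{"dx":0.03,"dy":0,"dz":0,"wx":0,"wy":0,"wz":0,"claw":0},{"dx":0.06,"dy":0,"dz":0,"wx":0,"wy":0,"wz":0,"claw":0},{"dx":0.06,"dy":0,"dz":0,"wx":0,"wy":0,"wz":0,"claw":0},{"dx":0.06,"dy":0,"dz":0,"wx":0,"wy":0,"wz":0,"claw":0}]}}

```text
clock: 12.2
tool_pos: [0.472, -0.3158, 0.0013]
eef_rot: [0.706, 0.708, 0.001, 0.0]
contact_force: [-0.5, -1.1, 0.6]
opening: 0.005
finger_force: 0.6
```

```bash
python3 w.py -58 -7 1; python3 n.py w9|grep pin
```

```text
clk 12.2 tcp [ 0.472  -0.3158  0.0013] meter [-57.   -7.8   1.3] F [-0.5 -1.1  0.6] open 0.005
turn share [ 0.0003 -0.0001  0.001 ]
share [ 0.01  -0.013  0.004]
pin [-61.5   7.1  53. ] 431 ang 173.46084932138473
```

Needle at about 0.6°. I'll back off, raise out of the slot and verify.

Request:
{"name": "step_arm", "arguments": {"motion": [{"dx":-0.08,"dy":0,"dz":0,"wx":0,"wy":0,"wz":0,"claw":0},{"dx":-0.15,"dy":0,"dz":0,"wx":0,"wy":0,"wz":0,"claw":0},{"dx":-0.15,"dy":0,"dz":-0.15,"wx":0,"wy":0,"wz":0,"claw":0},{"dx":-0.15,"dy":0,"dz":-0.35,"wx":0,"wy":0,"wz":0,"claw":0},{"dx":-0.15,"dy":0,"dz":-0.6,"wx":0,"wy":0,"wz":0,"claw":0},{"dx":-0.15,"dy":0,"dz":-1,"wx":0,"wy":0,"wz":0,"claw":0},{"dx":-0.15,"dy":0,"dz":-1,"wx":0,"wy":0,"wz":0,"claw":0}]}}

```text
clock: 12.95
tool_pos: [0.4741, -0.3292, 0.0855]
eef_rot: [0.706, 0.708, 0.001, 0.003]
contact_force: [0.2, 0.1, -0.1]
opening: 0.002
finger_force: 0.0
```

Request:
{"name": "step_arm", "arguments": {"motion": [{"dx":0,"dy":0,"dz":-0.5,"wx":0,"wy":0,"wz":0,"claw":0},{"dx":0,"dy":0,"dz":-1,"wx":0,"wy":0,"wz":0,"claw":0},{"dx":0,"dy":0,"dz":-1,"wx":0,"wy":0,"wz":0,"claw":0},{"dx":0,"dy":0,"dz":-1,"wx":0,"wy":0,"wz":0,"claw":0},{"dx":0,"dy":0,"dz":-1,"wx":0,"wy":0,"wz":0,"claw":0},{"dx":0,"dy":0,"dz":-1,"wx":0,"wy":0,"wz":0,"claw":0}]}}

```text
clock: 13.55
tool_pos: [0.4703, -0.3278, 0.1599]
eef_rot: [0.706, 0.708, -0.0, -0.001]
contact_force: [-0.3, -0.2, -0.4]
opening: 0.001
finger_force: 0.0
```

```bash
python3 w.py -58 -7 1; python3 n.py w10
```

```text
clk 13.55 tcp [ 0.4703 -0.3278  0.1599] meter [-58.7 -19.8 159.9] F [-0.3 -0.2 -0.4] open 0.001
turn share [-0.0008 -0.0004  0.0009]
share [0.157 0.015 1.986]
needle cand deg [1.0, 1.5, 2.0, 2.5] min 1.0 0.0
pin [-61.7   6.8  53.1] 103 ang 173.69128839817535
pin [-37.9 -49.6  53. ] 69 ang 232.62394736776923
```

View pics/w10.png

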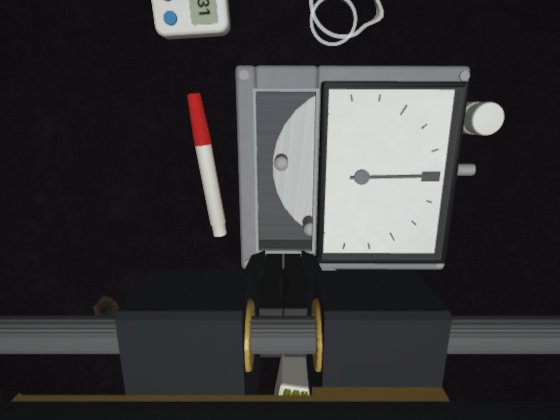

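The needle runs from the hub (361,177) to the middle of the zero bar (430,176). The fingers are out and the bystanders in view are undisturbed.

```bash
python3 -c "
from plant import workorder
print(workorder.finish_job())"
```

```text
the job is handed in; nothing more can be done
None
```

The needle reads about 1° from the zero mark (tolerance 4.6°), the fingers are out of the slot and touching nothing, and I handed the job in at about 13.6 s; the hand-in gave no verdict, and I touched none of the things around the meter but did not re-measure their positions.

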